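# Open the sprung crate gate and hold it wide

## Task

Open the sprung gate of the old wooden crate and hold it wide open so that a colleague can reach inside. First squeeze shut the catch with the two round dowels, and only then the catch with the two square blocks; they are delicate, so squeeze gently, with no more than about 60 N. Then take the upright wooden peg on the gate, swing the gate out past its click-stop until it stands at least 70 degrees open, and finish while still holding it there against its closing spring, with both catches still squeezed shut; leave the tub, the jar and the sanding block where they are.

Things in the scene. Friction and masses are not known exactly. Their poses are not given: they have to be found in the camera images.
- round_grip (a point): FIRST catch, on the crate's top: two round 14 mm steel dowels, 42 mm tall, side by side along the crate's y. The +y one is fixed, outer face 15 mm from this point. The -y one slides: outer face 29 mm from this point latched, 15 mm squeezed shut. The point: middle of the shut pair, 178 mm above the table, 18 mm under the tops. Straddle with over 60 mm opening, along y; closes to 30 mm.
- square_grip (a point): SECOND catch, beside the first: as the first in sizes and action, but two square-edged steel blocks, 22 mm (x) by 14 mm (y), in place of dowels. The point: as at the first, middle of the pair when squeezed shut, 178 mm above the table. The catches stand 55 mm either side of the crate's middle line, 45 mm behind the gate's plane; which is on which side varies.
- round_catch (a joint): Travel of the round catch's sliding dowel in m, towards the crate's +y: up to 0.002 at the start (latched), 0.014 squeezed fully shut; its hook frees the gate from 0.011. About 4 N of friction, no spring: it stays where it is left. Dowels and blocks stand on a 4 mm base plate, so the foot of the grip is 154 mm above the table.
- square_catch (a joint): Travel of the square catch's sliding block in m, in all respects like the round catch's.
- gate_handle (a point): Upright round wooden peg, the gate's handle, 18 mm in diameter, on a bracket in front of the gate, free from 126 to 196 mm above the table. The point is on its axis, 170 mm above the table. Gate shut: 50 mm in front (-x) of the gate's plane, 30 mm to the -y side of the crate's origin, 144 mm from the hinge axis. It moves with the gate.
- gate_hinge (a point): Point on the gate's vertical hinge axis, 170 mm above the table: in the gate's plane, 105 mm to the +y side of the crate's origin. The gate's boards reach 225 mm from here to the free end.
- gate (a joint): Gate angle in rad: 0 shut, end stop 1.6. Opens to crate -x, clockwise seen from above. A spring pulls it shut: 0.13 N m when shut, 0.5 at 1.25 rad. A click-stop beside the hinge resists from about 0.25 to 0.6 rad (up to about 1 N m in all, some 7 N at the peg) and helps from 0.6 to 0.95. Let go when wide open, the gate swings back to 0.95 or less.
- crate: Crate of old boards, fixed, 250 mm wide (y), 225 mm deep, top 150 mm above the table. Origin: on the table, under the middle of the shut gate's plane; x points from the gate into the crate (away from the robot), y to the hinge side, z up. The gate is the front face, as high as the top; pins and hooks stand 18 mm above it near its top edge.
- tub: Bystander: small open plastic tub 100 x 80 x 50 mm on the table beside the crate. Origin at the middle of its underside.
- jar: Bystander: closed glass jar, 60 mm in diameter, 85 mm tall, on the table beside the crate. Origin at the middle of its underside.
- sanding_block: Bystander: cork sanding block 110 x 65 x 32 mm on the table beside the crate. Origin at the middle of its underside.

How it is judged:
By the outcome, as a careful person would: the job done as asked, in the order asked, and still so for the second after the job is handed in, while the arm keeps its last pose, push and grip.
It also fails if it takes over 64 s, if anything falls off the work surface, if the arm or the gripper's body presses on something with over 40 N, if the wrist force passes 120 N, or if a joint passes its speed limit or range.

## Robot

A 6-joint arm with a two-finger parallel gripper is mounted at the origin on the work surface. World frame = base frame: x ahead of the robot, y to its left, z up, the work surface at z = 0. Lengths are in m, angles in degrees, forces in N, time in s.
With the tool pointing down it reaches from about 0.4 to 0.825 m from the base axis. Payload 7 kg.
Tool frame: the origin (TCP) lies midway between the tips of the shut fingers; the grasp point (between the pads) lies 19 mm behind it; z points along the fingers, y is the direction in which the jaws open and shut (so a half turn about z gives the same grasp; the last joint's range is limited). The gripper opens to 88 mm and grips with 3 to 60 N. Pads are 19 mm wide; open, the fingers measure 130 mm over their backs; the gripper's body (78 mm by 193 mm) begins 47 mm behind the grasp point.
Start: joints at [-58.149, 20.546, 0.682, 0, -70.136, -16.507], TCP at [0.179, -0.651, 0.192] pointing down, gripper open.
Joint ranges: [-176.03, 176.03], [-82.01, 121.73], [-58.28, 71.71], [-173.87, 95.51], [-174.79, -0.11], [-173.66, 173.66]. Speed limits (degrees/s): [136.94, 136.94, 172.46, 180, 180, 180].

## Interface

Orientations are given as [roll, pitch, yaw] about the fixed x, y, z axes, in that order (R = Rz(yaw) Ry(pitch) Rx(roll)).
In Python, from plant import get_state, capture, close_job gives the robot as it stands.
- The arm moves only by the tool apply_moves, never from a script. Its argument "commands" is a list of rows, each an object with "grip": the opening, from 0 (shut) to 1 (fully open); "dp": the shift along the tool's x, y, z in mm, a list of three; "yaw": the turn about the tool's z in rad. A call has 1 to 12 rows; each row is the pose to reach, as a shift and turn from the pose commanded when the call began, along the tool's axes at that moment; what a row does not reach only later rows make up. A row lasts 1/8 s, in which the tool goes at most 62.5 mm and 10.7 degrees, less where a joint would pass 70% of its speed; a pose out of reach is approached as far as the arm can. A call with a gripper value outside its range is refused whole. The fingers move at their own pace and stop on an object; "newtons" is the grip in N (left out, the last holds). Time passes only in rows, so rows that repeat a pose let the fingers close. It gives the time, the measured TCP pose, the force and the opening at its end, in the units of the state.
- get_state(): the state, without advancing time (a new reading comes with each control period).
- capture(name): name is "scene" or "top"; returns a dict with "color" (420x560x3 uint8, red, green, blue), "camera_matrix" (3x3 intrinsics, pixels), "k1" (the pictures are not rectified: a ray, as slopes to the right and down, at radius r is drawn at 1 + k1 r^2 times it, then the intrinsics apply), "xyz" and "rotation" of the camera in the world. Camera axes: x right, y up, looking along -z (the intrinsics and any distortion apply to the point x, -y, -z); pixel columns grow to the right and rows downward; lengths in m; the calibration is good to about 2 mm. A picture is of the moment at which its call begins. There is no depth.
- close_job(): hands the job in, once; it reports no verdict.
The state is a dict: "time_s": time; "joints": joint angles; "qd": joint speeds; "joint_torque": joint torques, N m; "tcp_pos": TCP position; "eef_rot": TCP orientation; "contact_force": force on the tool from outside, world axes, zero at the start; "moment": the same for the moment, N m; "gripper_width": finger opening in m.
Only numpy, scipy, OpenCV 4.12 (cv2) and the standard library are available. Lean on these libraries where they do the work, as an engineer would, in place of code of your own. Each camera call takes 0.05 s, during which the arm holds its last target.

## Working session

There is one attempt and no reset: what is moved stays moved. The work goes in short steps, Python scripts to look and compute and a tool call to move; the robot and the scene stay as the last step left them, time stands still between calls to the robot, and variables do not carry over. Pictures are saved under pics/ and viewed, and the job is handed in when it is done.

Besides the shell and the picture viewer there is one more tool, called after ">>>" as name([rows], argument=value, ...), one row to a line, values as JSON. apply_moves: Moves the arm, as the interface text tells. Its arguments: {"type":"object","properties":{"commands":{"type":"array","items":{"type":"object","properties":{"grip":{"type":"number"},"dp":{"type":"array","items":{"type":"number"}},"yaw":{"type":"number"}}}},"newtons":{"type":"number"}},"required":["commands"]}

```bash
mkdir -p pics; ls
cat > h.py <<'E'
import numpy as np, cv2
from plant import get_state, capture, close_job
def snap(n,f):
    c=capture(n); cv2.imwrite('pics/'+f+'.png',c['color'][:,:,::-1]); np.savez('pics/'+f+'.npz',**{k:np.array(v) for k,v in c.items()}); return c
def load(f): return dict(np.load('pics/'+f+'.npz'))
def ray(c,u,v):
    K=np.array(c['camera_matrix']);k=float(c['k1'])
    p=cv2.undistortPoints(np.array([[[u,v]]],float),K,np.array([k,0,0,0.]))[0,0]
    d=np.array(c['rotation']).reshape(3,3)@np.array([p[0],-p[1],-1]); return np.array(c['xyz']),d
def onz(c,u,v,z):
    o,d=ray(c,u,v); return o+d*(z-o[2])/d[2]
def proj(c,P):
    q=np.array(c['rotation']).T@(np.array(P)-np.array(c['xyz'])); x,y=q[0]/-q[2],-q[1]/-q[2]
    f=1+float(c['k1'])*(x*x+y*y);K=np.array(c['camera_matrix']); return K[0,0]*x*f+K[0,2],K[1,1]*y*f+K[1,2]
E
python3 - <<'E'
from h import *
print(get_state())
for n in('scene','top'):
    c=snap(n,n+'0'); print(c['xyz'],c['rotation'],c['camera_matrix'],c['k1'])
E
```

```text
pics
{'time_s': 0.0, 'joints': array([-5.81505598e+01,  2.05914292e+01,  6.34462684e-01, -1.89863305e-02,
       -7.01355031e+01, -1.65067646e+01]), 'qd': array([-0.00055828, -0.05874005,  0.05611116, -0.01311077, -0.06644026,
        0.0308831 ]), 'joint_torque': array([-2.29553414e-03, -5.82726073e+01,  2.93044996e+01,  6.99730843e+00,
        6.79521851e-03, -1.35986215e-04]), 'tcp_pos': array([ 0.17842091, -0.65043805,  0.1915316 ]), 'eef_rot': array([ 1.79906270e+02, -9.16284318e-03, -1.64663783e+02]), 'contact_force': array([0.33302058, 0.37943089, 0.13039764]), 'moment': array([ 0.01652187,  0.00807939, -0.02365964]), 'gripper_width': 0.08771320789618482}
[ 1.34614732 -0.26187507  0.77061509] [51.71156653  0.18129054 68.48907877] [[519.87039355   0.         280.21224108]
 [  0.         519.87039355 206.62276069]
 [  0.           0.           1.        ]] 0.05314059871073721
[0.41322429 0.028389   0.99109275] [ 10.25650201  -0.67675989 -89.83027873] [[417.84425138   0.         281.93412209]
 [  0.         417.84425138 204.75038854]
 [  0.           0.           1.        ]] -0.05768708137584463
```

Run:
```python
s=open('h.py').read()
s=s.replace("np.array(c['rotation']).reshape(3,3)","RR(c)").replace("np.array(c['rotation']).T","RR(c).T")
s=s.replace("def snap","from scipy.spatial.transform import Rotation as Ro\ndef RR(c): return Ro.from_euler('xyz',np.array(c['rotation']),degrees=True).as_matrix()\ndef snap")
open('h.py','w').write(s)
```

```text
(no output)
```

View pics/scene0.png

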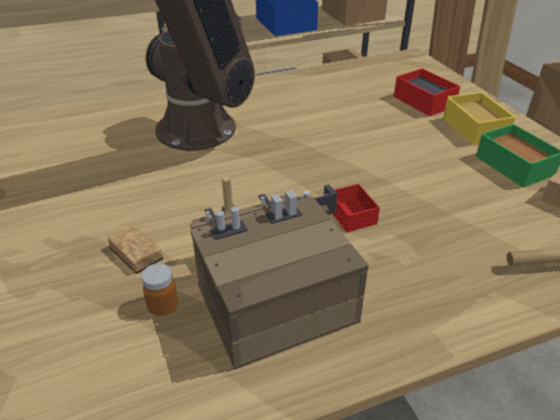

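View pics/top0.png

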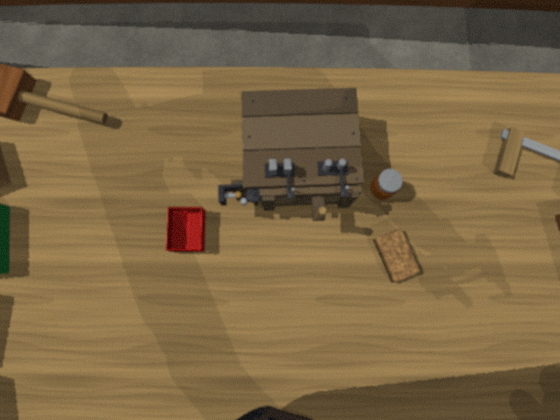

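Run:
```python
from h import *
c=load('top0'); im=c['color'][:,:,::-1]
cv2.imwrite('pics/topz.png',cv2.resize(im[80:220,215:370],None,fx=5,fy=4.2857*5/4.2857,interpolation=cv2.INTER_CUBIC)[:600*2])
cv2.imwrite('pics/topz1.png',cv2.resize(im[145:225,215:370],None,fx=5,fy=5,interpolation=cv2.INTER_CUBIC))
c=load('scene0'); im=c['color'][:,:,::-1]
cv2.imwrite('pics/scz1.png',cv2.resize(im[165:265,185:345],None,fx=5,fy=5,interpolation=cv2.INTER_CUBIC))
```

```text
(no output)
```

View pics/topz1.png

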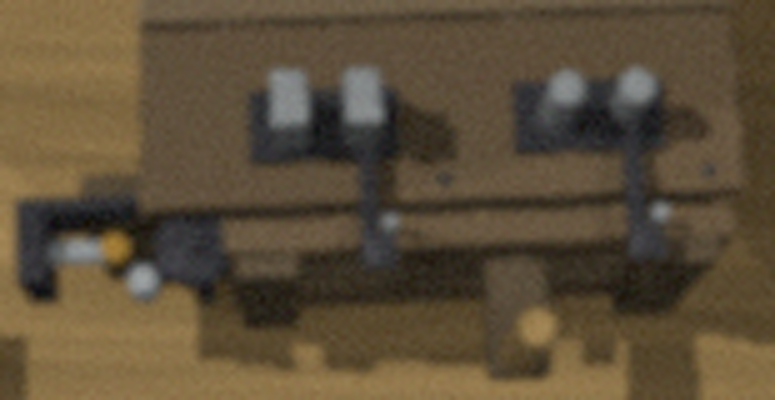

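View pics/scz1.png

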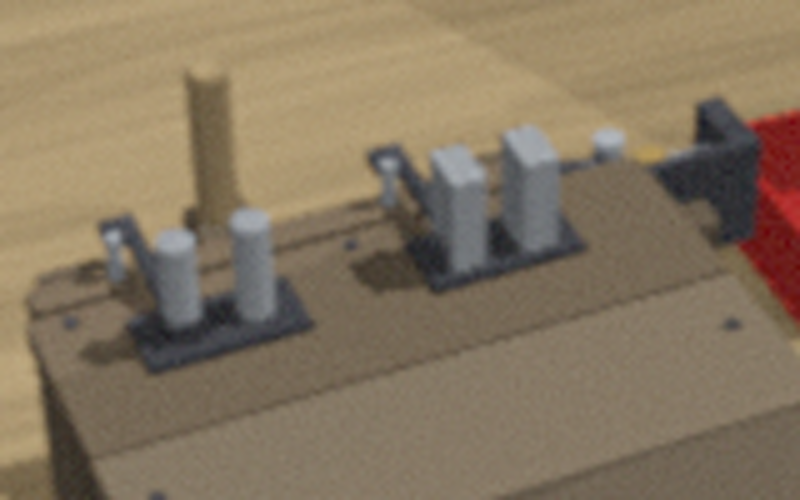

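Run:
```python
from h import *
t=load('top0');s=load('scene0')
T=lambda U,V:((U+.5)/5-.5+215,(V+.5)/5-.5+145)
S=lambda U,V:((U+.5)/5-.5+185,(V+.5)/5-.5+165)
P={'rf':((567,88),(251,218)),'rs':((637,84),(176,237)),'sf':((289,97),(530,140)),'ss':((363,96),(459,162)),'peg':((538,325),(208,72))}
R={}
for k,(a,b) in P.items():
    A=onz(t,*T(*a),.196);B=onz(s,*S(*b),.196);R[k]=(A+B)/2;print(k,A.round(4),B.round(4))
    o1,d1=ray(t,*T(*a));o2,d2=ray(s,*S(*b))
    M=np.c_[d1,-d2];q=np.linalg.lstsq(M,o2-o1,rcond=None)[0];print('  tri',((o1+d1*q[0]+o2+d2*q[1])/2).round(4))
# crate frame fit: unknown x0,y0,th. with latched offset d: fixed centre at +8, sliding at -22+s
from scipy.optimize import least_squares
def model(p):
    x,y,th,s1,s2=p;c,s_=np.cos(th),np.sin(th);w=lambda X,Y:np.array([x+c*X-s_*Y,y+s_*X+c*Y])
    return {'rf':w(.045,-.055+.008),'rs':w(.045,-.055-.022+s1),'sf':w(.045,.055+.008),'ss':w(.045,.055-.022+s2),'peg':w(-.05,-.03)}
f=lambda p,R=R:np.concatenate([model(p)[k]-R[k][:2] for k in R]+[[0.1*(p[3]-.001),.1*(p[4]-.001)]])
r=least_squares(f,[.6,0,0,0,0]);print(r.x,np.degrees(r.x[2]),(f(r.x)*1000).round(1))
x,y,th=r.x[:3];c,s_=np.cos(th),np.sin(th);w=lambda X,Y:np.array([x+c*X-s_*Y,y+s_*X+c*Y]).round(4)
print('rg',w(.045,-.055),'sg',w(.045,.055),'peg',w(-.05,-.03),'hinge',w(0,.105))
for c_,n in((t,'top'),(s,'scene')):
    print(n,[np.round(proj(c_,[*w(X,Y),.15]),0) for X,Y in((0,-.125),(0,.125),(.225,-.125),(.225,.125))])
```

```text
rf [ 0.643  -0.0713  0.196 ] [ 0.6426 -0.0733  0.196 ]
  tri [ 0.6428 -0.0723  0.1959]
rs [ 0.6449 -0.0991  0.196 ] [ 0.6431 -0.1011  0.196 ]
  tri [ 0.6444 -0.1002  0.1967]
sf [0.6386 0.0384 0.196 ] [0.6365 0.0365 0.196 ]
  tri [0.6379 0.0372 0.1969]
ss [0.6392 0.0093 0.196 ] [0.6393 0.0073 0.196 ]
  tri [0.639  0.0084 0.1956]
peg [ 0.548  -0.0584  0.196 ] [ 0.5507 -0.0613  0.196 ]
  tri [ 0.5481 -0.0596  0.1938]
[ 0.59607998 -0.02758613  0.04919956  0.0022066   0.00070347] 2.818927345572974 [ 0.5 -0.   0.7  0.   0.4  0.1  0.1  0.  -1.7 -0.1  0.1 -0. ]
rg [ 0.6437 -0.0803] sg [0.6383 0.0296] peg [ 0.5476 -0.06  ] hinge [0.5909 0.0773]
top [array([365., 188.]), array([244., 193.]), array([356.,  87.]), array([241.,  91.])]
scene [array([189., 225.]), array([310., 191.]), array([230., 312.]), array([370., 264.])]
```

```bash
cat >> h.py <<'E'
TH=0.0492
def W(X,Y):
    c,s=np.cos(TH),np.sin(TH); return np.array([.5961+c*X-s*Y,-.0276+s*X+c*Y])
def dp(target,yaw=None,show=True):
    s=get_state(); R=Ro.from_euler('xyz',s['eef_rot'],degrees=True).as_matrix()
    R=Ro.from_euler('xyz',[180,0,s['eef_rot'][2]],degrees=True).as_matrix()
    d=R.T@(np.array(target)-s['tcp_pos'])*1000
    out=d.round(1)
    dy=None if yaw is None else round(-np.radians((yaw-s['eef_rot'][2]+180)%360-180),3)
    print('t',round(s['time_s'],2),'tcp',s['tcp_pos'].round(4),'rot',s['eef_rot'].round(2),'F',s['contact_force'].round(1),'w',round(s['gripper_width'],4),'dp',out,'yaw',dy)
E
python3 - <<'E'
from h import *
print(W(.045,-.055))
dp([*W(.045,-.055),.26],-177.18)
E
```

```text
[ 0.64375046 -0.08032034]
t 0.1 tcp [ 0.1785 -0.6505  0.1916] rot [ 1.7992e+02 -1.0000e-02 -1.6466e+02] F [-0.6 -0.6 -0. ] w 0.0875 dp [-599.5  426.8  -68.4] yaw 0.218
```

>>> apply_moves([
  {"grip": 1, "dp": [0, 0, -40], "yaw": 0},
  {"grip": 1, "dp": [-30, 21, -68], "yaw": 0.02},
  {"grip": 1, "dp": [-66, 47, -68], "yaw": 0.05},
  {"grip": 1, "dp": [-104, 74, -68], "yaw": 0.08},
  {"grip": 1, "dp": [-144, 102, -68], "yaw": 0.1},
  {"grip": 1, "dp": [-184, 131, -68], "yaw": 0.12},
  {"grip": 1, "dp": [-224, 159, -68], "yaw": 0.14},
  {"grip": 1, "dp": [-264, 188, -68], "yaw": 0.16},
  {"grip": 1, "dp": [-304, 216, -68], "yaw": 0.18},
  {"grip": 1, "dp": [-344, 245, -68], "yaw": 0.2},
  {"grip": 1, "dp": [-380, 270, -68], "yaw": 0.218},
  {"grip": 1, "dp": [-400, 285, -68], "yaw": 0.218},
])

```text
time_s: 1.6
tcp_pos: [0.4898, -0.2684, 0.2601]
eef_rot: [180.0, -0.0, -177.1]
contact_force: [0.1, -0.7, -0.6]
gripper_width: 0.0875
```

Run:
```python
from h import *
dp([*W(.045,-.055),.26],-177.18)
```

```text
t 1.6 tcp [ 0.4898 -0.2684  0.2601] rot [ 1.7998e+02 -3.0000e-02 -1.7708e+02] F [ 0.1 -0.7 -0.6] w 0.0875 dp [-1.633e+02  1.800e+02  1.000e-01] yaw 0.002
```

>>> apply_moves([
  {"grip": 1, "dp": [-30, 33, 0], "yaw": 0},
  {"grip": 1, "dp": [-60, 66, 0], "yaw": 0},
  {"grip": 1, "dp": [-90, 99, 0], "yaw": 0},
  {"grip": 1, "dp": [-120, 132, 0], "yaw": 0},
  {"grip": 1, "dp": [-145, 160, 0], "yaw": 0},
  {"grip": 1, "dp": [-163, 180, 0], "yaw": 0},
  {"grip": 1, "dp": [-163, 180, 0], "yaw": 0},
  {"grip": 1, "dp": [-163, 180, 0], "yaw": 0},
])

```text
time_s: 2.6
tcp_pos: [0.6424, -0.0827, 0.2603]
eef_rot: [-180.0, -0.0, -177.2]
contact_force: [-0.6, 0.2, 0.5]
gripper_width: 0.0876
```

Run:
```python
from h import *
dp([*W(.045,-.055),.16],-177.18)
```

```text
t 2.6 tcp [ 0.6424 -0.0827  0.2603] rot [-1.7999e+02 -3.0000e-02 -1.7715e+02] F [-0.6  0.2  0.5] w 0.0876 dp [ -1.5   2.3 100.3] yaw 0.0
```

Check the gripper over the catch during partial descent (tips still above the tops at 0.21).

>>> apply_moves([
  {"grip": 1, "dp": [-1.5, 2.3, 20], "yaw": 0},
  {"grip": 1, "dp": [-1.5, 2.3, 45], "yaw": 0},
  {"grip": 1, "dp": [-1.5, 2.3, 50], "yaw": 0},
  {"grip": 1, "dp": [-1.5, 2.3, 50], "yaw": 0},
])

```text
time_s: 3.1
tcp_pos: [0.644, -0.0807, 0.2111]
eef_rot: [-180.0, 0.0, -177.2]
contact_force: [-0.3, 0.3, 0.2]
gripper_width: 0.0878
```

Run:
```python
from h import *
dp([*W(.045,-.055),.16],-177.18)
c=snap('scene','s1');cv2.imwrite('pics/s1z.png',cv2.resize(c['color'][130:270,130:330,::-1],None,fx=4,fy=4,interpolation=cv2.INTER_CUBIC))
```

```text
t 3.1 tcp [ 0.644  -0.0807  0.2111] rot [-1.7998e+02  2.0000e-02 -1.7718e+02] F [-0.3  0.3  0.2] w 0.0878 dp [ 0.3  0.4 51.1] yaw -0.0
```

View pics/s1z.png

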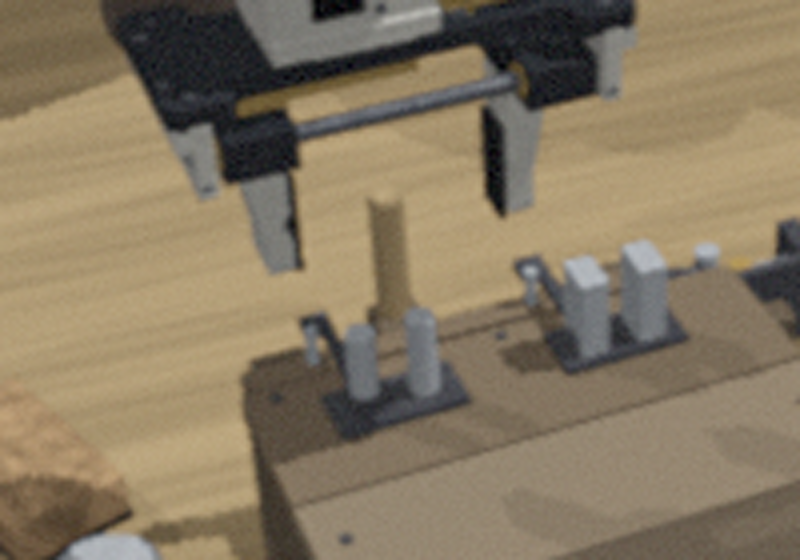

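Run:
```python
from h import *
c=load('s1')
for P in([.644,-.0807,.211],[.644,-.0807-.044,.211],[.644,-.0807+.044,.211],[*W(.045,-.047),.196],[*W(.045,-.075),.196]):
    u,v=proj(c,P);print((u-130)*4,(v-130)*4)
```

```text
402.02688983350674 291.7426334756591
304.3585751697153 314.90608402878877
496.90107810804534 269.22724595837076
421.770002785103 313.28786460789183
361.92413846831187 329.7578282657215
```

Run:
```python
from h import *
c=snap('top','t1');cv2.imwrite('pics/t1z.png',cv2.resize(c['color'][120:260,200:400,::-1],None,fx=4,fy=4,interpolation=cv2.INTER_CUBIC))
for P in([.644,-.0807,.211],[.644,-.0807-.044,.211],[.644,-.0807+.044,.211]):
    u,v=proj(c,P);print((u-200)*4,(v-120)*4)
```

```text
534.9205175049738 158.4024150705486
625.1154486820797 159.13573006703155
444.4060752125754 157.7288009155999
```

View pics/t1z.png

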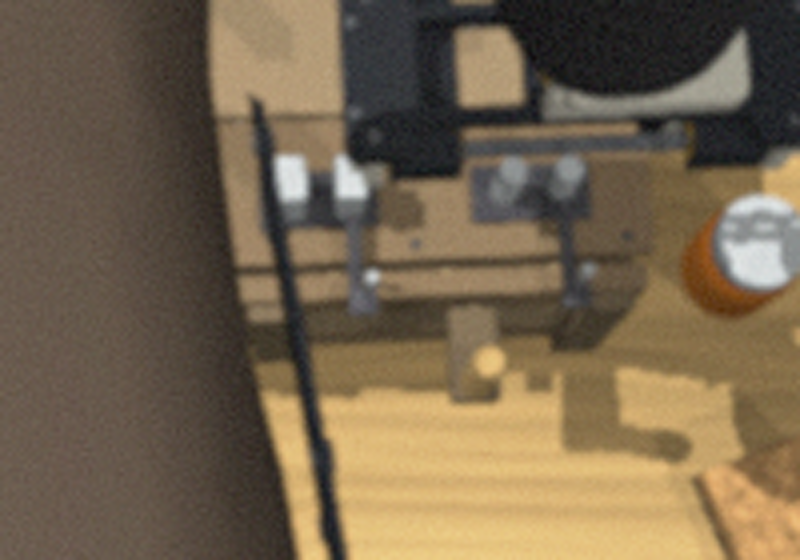

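Run:
```python
from h import *
c=load('s1');t=load('t1')
for z in(.211,.225,.235,.245,.26,.28):
  print(z,[tuple(np.round([(u-130)*4,(v-130)*4])) for u,v in[proj(c,[*(np.array([.644,-.0807])+s*np.array([-.0492,.9988])*.044),z]) for s in(-1,1)]],
   [tuple(np.round([(u-200)*4,(v-120)*4])) for u,v in[proj(t,[*(np.array([.644,-.0807])+s*np.array([-.0492,.9988])*.044),z]) for s in(-1,1)]])
```

```text
0.211 [(np.float64(306.0), np.float64(318.0)), (np.float64(495.0), np.float64(267.0))] [(np.float64(625.0), np.float64(155.0)), (np.float64(445.0), np.float64(162.0))]
0.225 [(np.float64(303.0), np.float64(292.0)), (np.float64(494.0), np.float64(241.0))] [(np.float64(630.0), np.float64(146.0)), (np.float64(447.0), np.float64(154.0))]
0.235 [(np.float64(301.0), np.float64(274.0)), (np.float64(493.0), np.float64(223.0))] [(np.float64(634.0), np.float64(140.0)), (np.float64(449.0), np.float64(148.0))]
0.245 [(np.float64(298.0), np.float64(255.0)), (np.float64(492.0), np.float64(204.0))] [(np.float64(638.0), np.float64(134.0)), (np.float64(450.0), np.float64(141.0))]
0.26 [(np.float64(295.0), np.float64(226.0)), (np.float64(491.0), np.float64(176.0))] [(np.float64(645.0), np.float64(124.0)), (np.float64(453.0), np.float64(132.0))]
0.28 [(np.float64(290.0), np.float64(186.0)), (np.float64(490.0), np.float64(137.0))] [(np.float64(654.0), np.float64(111.0)), (np.float64(457.0), np.float64(118.0))]
```

>>> apply_moves([
  {"grip": 0.4, "dp": [0, 0, -15], "yaw": 0},
  {"grip": 0.34, "dp": [0, 0, -15], "yaw": 0},
  {"grip": 0.34, "dp": [0, 0, -15], "yaw": 0},
  {"grip": 0.34, "dp": [0, 0, -15], "yaw": 0},
  {"grip": 0.34, "dp": [0, 0, -15], "yaw": 0},
  {"grip": 0.34, "dp": [0, 0, -15], "yaw": 0},
])

```text
time_s: 3.95
tcp_pos: [0.6441, -0.08, 0.2252]
eef_rot: [-180.0, -0.0, -177.1]
contact_force: [0.6, 0.1, -0.2]
gripper_width: 0.0338
```

Run:
```python
from h import *
dp([*W(.045,-.055),.16],-177.18)
c=snap('scene','s2');cv2.imwrite('pics/s2z.png',cv2.resize(c['color'][130:270,130:330,::-1],None,fx=4,fy=4,interpolation=cv2.INTER_CUBIC))
for z in(.211,.226,.235,.245,.26,.28):
  print(z,[tuple(np.round([(u-130)*4,(v-130)*4])) for u,v in[proj(c,[*(np.array([.644,-.0807])+s*np.array([-.0492,.9988])*.015),z]) for s in(-1,1)]])
```

```text
t 3.95 tcp [ 0.6441 -0.08    0.2252] rot [-1.8000e+02 -2.0000e-02 -1.7714e+02] F [ 0.6  0.1 -0.2] w 0.0338 dp [ 0.3 -0.3 65.2] yaw 0.001
0.211 [(np.float64(370.0), np.float64(301.0)), (np.float64(434.0), np.float64(283.0))]
0.226 [(np.float64(367.0), np.float64(273.0)), (np.float64(432.0), np.float64(256.0))]
0.235 [(np.float64(366.0), np.float64(256.0)), (np.float64(431.0), np.float64(239.0))]
0.245 [(np.float64(364.0), np.float64(238.0)), (np.float64(430.0), np.float64(221.0))]
0.26 [(np.float64(361.0), np.float64(209.0)), (np.float64(428.0), np.float64(192.0))]
0.28 [(np.float64(358.0), np.float64(170.0)), (np.float64(425.0), np.float64(153.0))]
```

View pics/s2z.png

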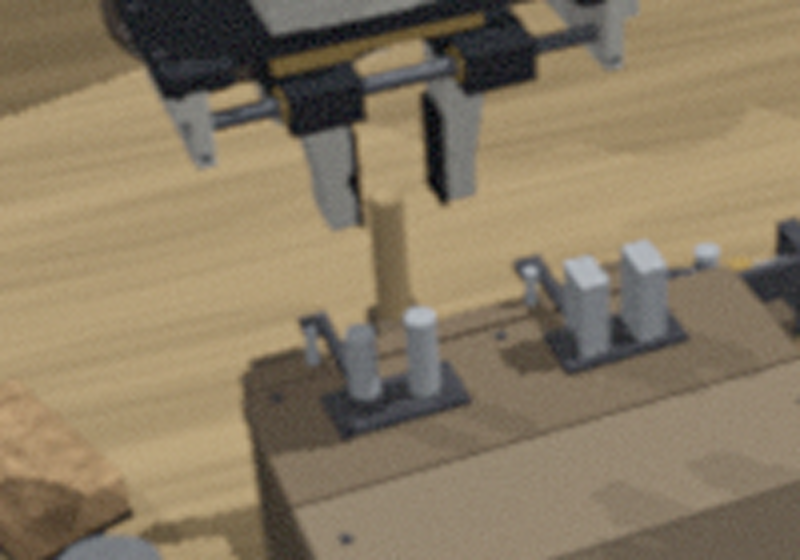

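Run:
```python
from h import *
s=load('s1');t=load('t1')
def tri(a,b):
    o1,d1=ray(t,200+a[0]/4,120+a[1]/4);o2,d2=ray(s,130+b[0]/4,130+b[1]/4)
    q=np.linalg.lstsq(np.c_[d1,-d2],o2-o1,rcond=None)[0];A=o1+d1*q[0];B=o2+d2*q[1];return A.round(4),B.round(4)
print(tri((462,145),(522,82)),tri((688,132),(298,130)))
c=snap('top','t2');cv2.imwrite('pics/t2z.png',cv2.resize(c['color'][120:260,200:400,::-1],None,fx=4,fy=4,interpolation=cv2.INTER_CUBIC))
```

```text
(array([ 0.6245, -0.0372,  0.2965]), array([ 0.631 , -0.0177,  0.2967])) (array([ 0.6297, -0.1347,  0.3014]), array([ 0.635 , -0.1166,  0.2989]))
```

View pics/t2z.png

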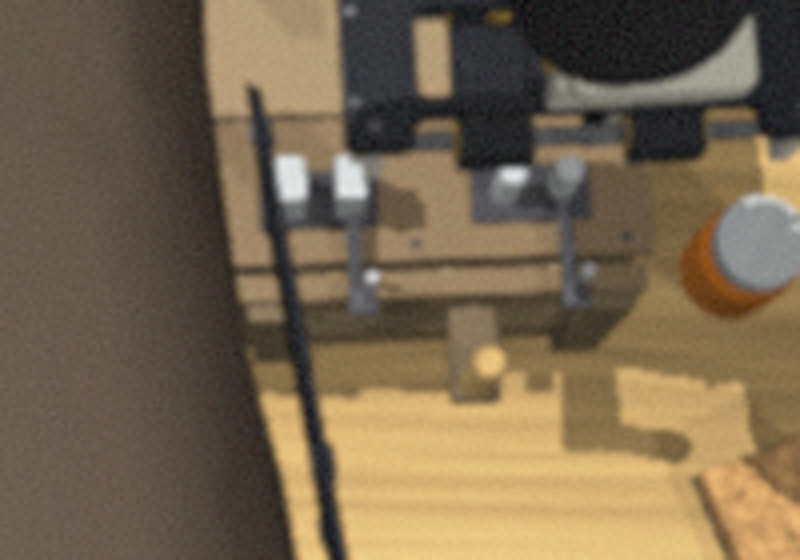

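Run:
```python
from h import *
s=load('s1');t=load('t1')
for z in (.26,.27,.28,.29,.3,.31,.32):
    a=[onz(t,200+p[0]/4,120+p[1]/4,z)[:2].round(3) for p in((462,145),(688,132))]
    b=[onz(s,130+p[0]/4,130+p[1]/4,z)[:2].round(3) for p in((522,82),(298,130))]
    print(z,*a,*b,'xmid',(np.mean([q[0] for q in a])+np.mean([q[0] for q in b]))/2, 'ymid',np.mean([q[1] for q in a]),np.mean([q[1] for q in b]))
```

```text
0.26 [ 0.636 -0.041] [ 0.643 -0.144] [0.576 0.001] [ 0.576 -0.105] xmid 0.60775 ymid -0.0925 -0.052
0.27 [ 0.633 -0.04 ] [ 0.64  -0.142] [ 0.591 -0.004] [ 0.592 -0.108] xmid 0.614 ymid -0.091 -0.056
0.28 [ 0.629 -0.039] [ 0.636 -0.14 ] [ 0.606 -0.009] [ 0.607 -0.111] xmid 0.6195 ymid -0.08950000000000001 -0.06
0.29 [ 0.626 -0.038] [ 0.633 -0.137] [ 0.621 -0.014] [ 0.622 -0.114] xmid 0.6255 ymid -0.08750000000000001 -0.064
0.3 [ 0.623 -0.037] [ 0.63  -0.135] [ 0.636 -0.019] [ 0.637 -0.117] xmid 0.6315000000000001 ymid -0.08600000000000001 -0.068
0.31 [ 0.62  -0.036] [ 0.627 -0.133] [ 0.651 -0.025] [ 0.652 -0.12 ] xmid 0.6375 ymid -0.0845 -0.0725
0.32 [ 0.617 -0.035] [ 0.624 -0.13 ] [ 0.666 -0.03 ] [ 0.667 -0.123] xmid 0.6435000000000001 ymid -0.0825 -0.0765
```

>>> apply_moves([
  {"grip": 1, "dp": [0, 0, 0], "yaw": 0},
  {"grip": 1, "dp": [0, 0, 0], "yaw": 0},
  {"grip": 1, "dp": [0, 0, 0], "yaw": 0},
  {"grip": 1, "dp": [0, 0, 0], "yaw": 0},
  {"grip": 1, "dp": [0, 0, 0], "yaw": 0},
  {"grip": 1, "dp": [0, 0, 20], "yaw": 0},
  {"grip": 1, "dp": [0, 0, 40], "yaw": 0},
  {"grip": 1, "dp": [0, 0, 50], "yaw": 0},
  {"grip": 1, "dp": [0, 0, 50], "yaw": 0},
  {"grip": 1, "dp": [0, 0, 50], "yaw": 0},
])

```text
time_s: 5.3
tcp_pos: [0.6447, -0.08, 0.1764]
eef_rot: [-180.0, 0.1, -177.1]
contact_force: [-0.0, -0.1, -0.8]
gripper_width: 0.0876
```

Run:
```python
from h import *
dp([*W(.045,-.055),.16],-177.18)
c=snap('scene','s3');cv2.imwrite('pics/s3z.png',cv2.resize(c['color'][130:270,130:330,::-1],None,fx=4,fy=4,interpolation=cv2.INTER_CUBIC))
```

```text
t 5.3 tcp [ 0.6447 -0.08    0.1764] rot [-1.7999e+02  7.0000e-02 -1.7714e+02] F [-0.  -0.1 -0.8] w 0.0876 dp [ 0.9 -0.3 16.4] yaw 0.001
```

View pics/s3z.png

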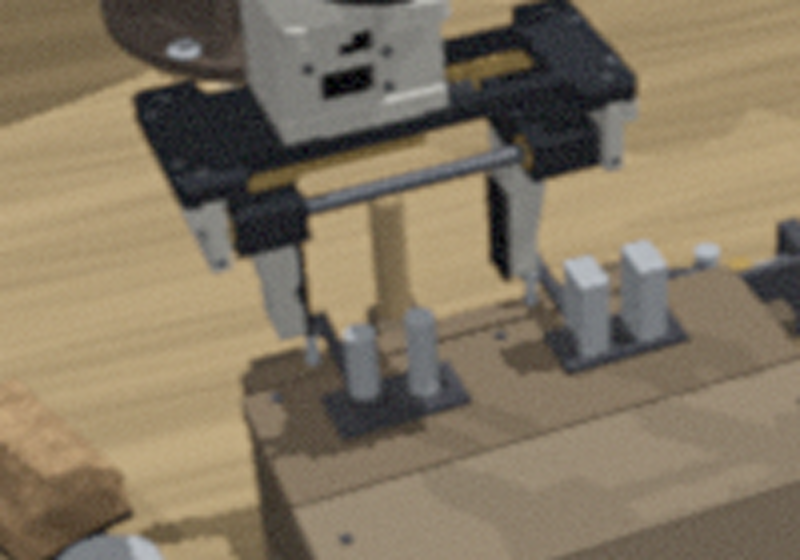

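Run:
```python
from h import *
s=load('s3');t=load('t1')
for z in (.176,.185,.195,.2,.205,.21,.215):
    b=[onz(s,130+p[0]/4,130+p[1]/4,z)[:2].round(4) for p in((306,332),(512,280))]
    print(z,*b,'mid',np.mean(b,0).round(4),'gap',np.linalg.norm(b[0]-b[1]).round(4))
```

```text
0.176 [ 0.6125 -0.1187] [ 0.6106 -0.0188] mid [ 0.6116 -0.0688] gap 0.0999
0.185 [ 0.6236 -0.1209] [ 0.6217 -0.0225] mid [ 0.6226 -0.0717] gap 0.0984
0.195 [ 0.6359 -0.1233] [ 0.6341 -0.0266] mid [ 0.635 -0.075] gap 0.0967
0.2 [ 0.6421 -0.1245] [ 0.6403 -0.0286] mid [ 0.6412 -0.0766] gap 0.0959
0.205 [ 0.6483 -0.1257] [ 0.6465 -0.0306] mid [ 0.6474 -0.0782] gap 0.0951
0.21 [ 0.6544 -0.1269] [ 0.6527 -0.0327] mid [ 0.6536 -0.0798] gap 0.0942
0.215 [ 0.6606 -0.1281] [ 0.6588 -0.0347] mid [ 0.6597 -0.0814] gap 0.0934
```

>>> apply_moves([
  {"grip": 0.25, "dp": [0, 0, 0], "yaw": 0},
  {"grip": 0.25, "dp": [0, 0, 0], "yaw": 0},
  {"grip": 0.25, "dp": [0, 0, 0], "yaw": 0},
  {"grip": 0.25, "dp": [0, 0, 0], "yaw": 0},
  {"grip": 0.25, "dp": [0, 0, 0], "yaw": 0},
  {"grip": 0.25, "dp": [0, 0, 0], "yaw": 0},
  {"grip": 0.25, "dp": [0, 0, 0], "yaw": 0},
], newtons=10)

```text
time_s: 6.22
tcp_pos: [0.6441, -0.08, 0.1754]
eef_rot: [-180.0, -0.0, -177.1]
contact_force: [-0.1, -0.1, -1.1]
gripper_width: 0.0247
```

Run:
```python
from h import *
dp([*W(.045,-.055),.16],-177.18)
c=snap('scene','s4');cv2.imwrite('pics/s4z.png',cv2.resize(c['color'][130:270,130:330,::-1],None,fx=4,fy=4,interpolation=cv2.INTER_CUBIC))
```

```text
t 6.22 tcp [ 0.6441 -0.08    0.1754] rot [-180.     -0.   -177.15] F [-0.1 -0.1 -1.1] w 0.0247 dp [ 0.4 -0.3 15.4] yaw 0.001
```

View pics/s4z.png

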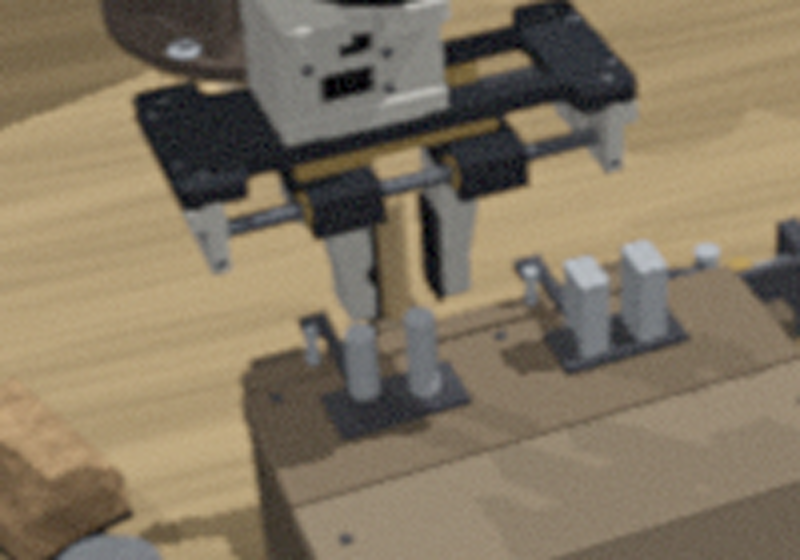

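>>> apply_moves([
  {"grip": 1, "dp": [0, 0, -8], "yaw": 0},
  {"grip": 1, "dp": [0, 0, -8], "yaw": 0},
  {"grip": 1, "dp": [0, 0, -8], "yaw": 0},
  {"grip": 1, "dp": [0, 0, -8], "yaw": 0},
  {"grip": 1, "dp": [0, 0, -8], "yaw": 0},
  {"grip": 1, "dp": [0, 0, 0], "yaw": 0},
  {"grip": 1, "dp": [0, 0, 10], "yaw": 0},
  {"grip": 1, "dp": [0, 0, 20], "yaw": 0},
  {"grip": 1, "dp": [0, 0, 25], "yaw": 0},
  {"grip": 1, "dp": [0, 0, 25], "yaw": 0},
])

```text
time_s: 7.52
tcp_pos: [0.6439, -0.08, 0.1498]
eef_rot: [-180.0, -0.1, -177.1]
contact_force: [1.2, 1.0, 0.2]
gripper_width: 0.0875
```

Run:
```python
from h import *
dp([*W(.045,-.055),.16],-177.18)
c=snap('scene','s5');cv2.imwrite('pics/s5z.png',cv2.resize(c['color'][150:270,150:310,::-1],None,fx=5,fy=5,interpolation=cv2.INTER_CUBIC))
c=snap('top','t5');cv2.imwrite('pics/t5z.png',cv2.resize(c['color'][120:240,220:380,::-1],None,fx=5,fy=5,interpolation=cv2.INTER_CUBIC))
```

```text
t 7.53 tcp [ 0.6439 -0.08    0.1498] rot [-1.7999e+02 -6.0000e-02 -1.7715e+02] F [1.2 1.  0.2] w 0.0875 dp [  0.1  -0.3 -10.2] yaw 0.001
```

View pics/s5z.png

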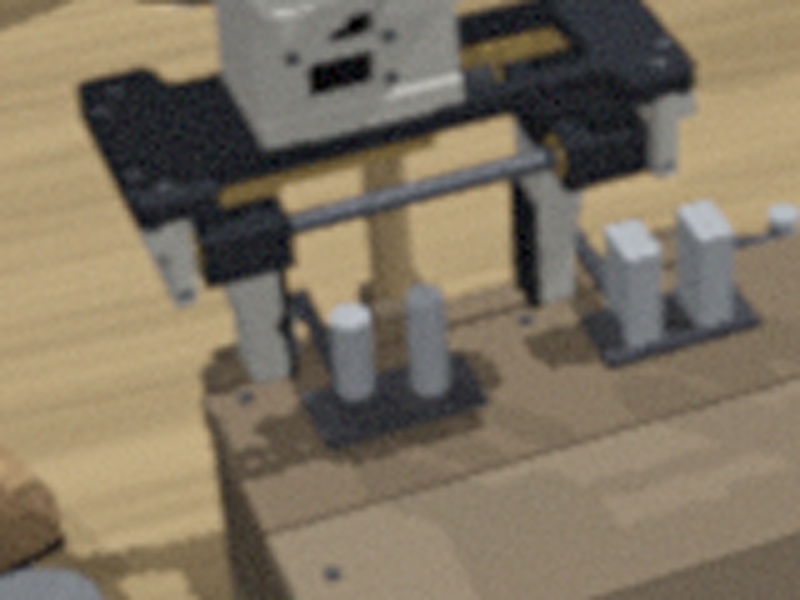

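View pics/t5z.png

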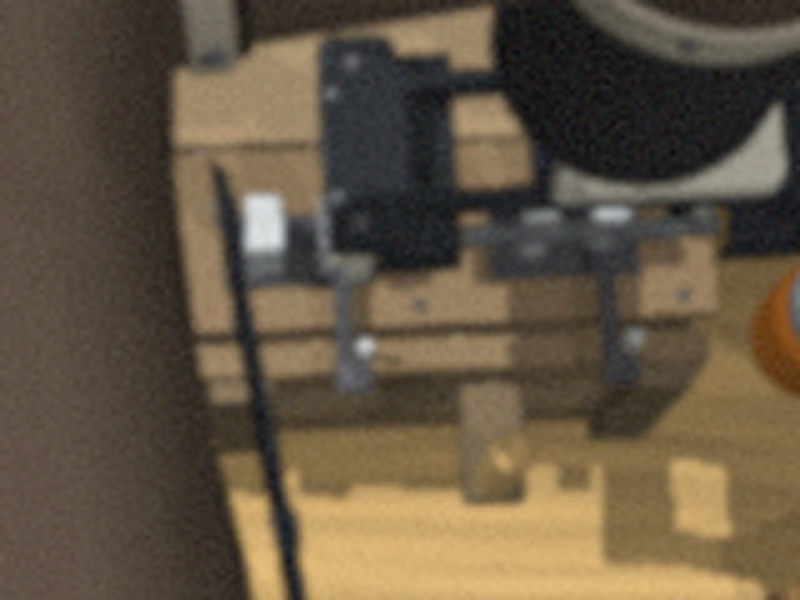

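Run:
```python
from h import *
s=load('s5')
def atx(u,v,x):
    o,d=ray(s,150+u/5,150+v/5); return (o+d*(x-o[0])/d[0]).round(4)
for x in(.644,.6535):
  for p in((255,382),(288,378),(545,305),(577,297)): print(x,p,atx(*p,x))
# sanity: dowel top centres & base plate
print(atx(350,317,.6448),atx(427,297,.6430))
```

```text
0.644 (255, 382) [ 0.644  -0.1373  0.1749]
0.644 (288, 378) [ 0.644  -0.1255  0.173 ]
0.644 (545, 305) [ 0.644  -0.0287  0.1774]
0.644 (577, 297) [ 0.644  -0.0163  0.1775]
0.6535 (255, 382) [ 0.6535 -0.139   0.1829]
0.6535 (288, 378) [ 0.6535 -0.1274  0.1811]
0.6535 (545, 305) [ 0.6535 -0.0319  0.1854]
0.6535 (577, 297) [ 0.6535 -0.0196  0.1855]
[ 0.6448 -0.1013  0.1942] [ 0.643  -0.0725  0.1933]
```

>>> apply_moves([
  {"grip": 1, "dp": [0, 0, 8], "yaw": 0},
  {"grip": 1, "dp": [0, 0, 15], "yaw": 0},
  {"grip": 1, "dp": [0, 0, 20], "yaw": 0},
  {"grip": 1, "dp": [0, 0, 20], "yaw": 0},
  {"grip": 1, "dp": [0, 0, 20], "yaw": 0},
])

```text
time_s: 8.25
tcp_pos: [0.6442, -0.08, 0.1306]
eef_rot: [-180.0, 0.0, -177.1]
contact_force: [0.3, -0.5, -1.1]
gripper_width: 0.0877
```

Run:
```python
from h import *
dp([*W(.045,-.055),.127],-177.18)
c=snap('scene','s6');cv2.imwrite('pics/s6z.png',cv2.resize(c['color'][150:270,150:310,::-1],None,fx=5,fy=5,interpolation=cv2.INTER_CUBIC))
```

```text
t 8.25 tcp [ 0.6442 -0.08    0.1306] rot [-1.7999e+02  1.0000e-02 -1.7714e+02] F [ 0.3 -0.5 -1.1] w 0.0877 dp [ 0.5 -0.3  3.6] yaw 0.001
```

View pics/s6z.png

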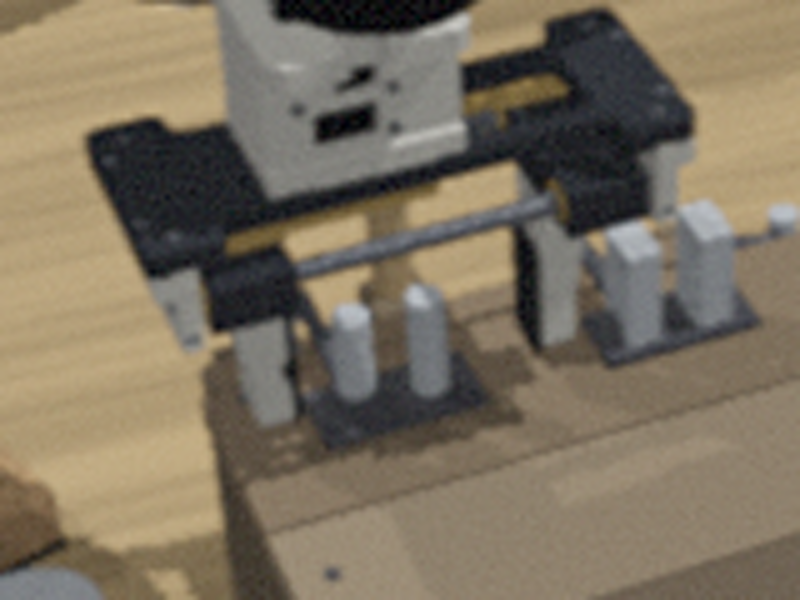

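>>> apply_moves([
  {"grip": 0.3, "dp": [0, 0, 1], "yaw": 0},
  {"grip": 0.3, "dp": [0, 0, 1], "yaw": 0},
  {"grip": 0.3, "dp": [0, 0, 1], "yaw": 0},
  {"grip": 0.3, "dp": [0, 0, 1], "yaw": 0},
  {"grip": 0.3, "dp": [0, 0, 1], "yaw": 0},
  {"grip": 0.3, "dp": [0, 0, 1], "yaw": 0},
  {"grip": 0.3, "dp": [0, 0, 1], "yaw": 0},
  {"grip": 0.3, "dp": [0, 0, 1], "yaw": 0},
], newtons=25)

```text
time_s: 9.3
tcp_pos: [0.6442, -0.0805, 0.1296]
eef_rot: [-180.0, 0.0, -177.1]
contact_force: [0.4, -5.8, -0.3]
gripper_width: 0.0291
```

Run:
```python
from h import *
dp([*W(.045,-.055),.127],-177.18)
c=snap('scene','s7');cv2.imwrite('pics/s7z.png',cv2.resize(c['color'][150:270,150:310,::-1],None,fx=5,fy=5,interpolation=cv2.INTER_CUBIC))
```

```text
t 9.3 tcp [ 0.6442 -0.0805  0.1296] rot [-1.7996e+02  1.0000e-02 -1.7715e+02] F [ 0.4 -5.8 -0.3] w 0.0291 dp [0.5 0.2 2.6] yaw 0.001
```

View pics/s7z.png

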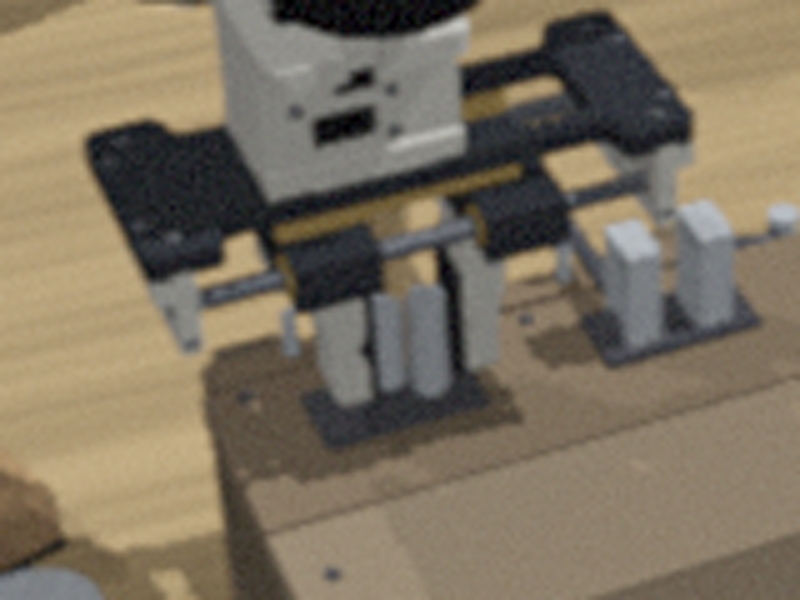

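>>> apply_moves([
  {"grip": 1, "dp": [0, 0, 0], "yaw": 0},
  {"grip": 1, "dp": [0, 0, 0], "yaw": 0},
  {"grip": 1, "dp": [0, 0, 0], "yaw": 0},
  {"grip": 1, "dp": [0, 0, 0], "yaw": 0},
  {"grip": 1, "dp": [0, 0, 0], "yaw": 0},
  {"grip": 1, "dp": [0, 0, -20], "yaw": 0},
  {"grip": 1, "dp": [0, 0, -45], "yaw": 0},
  {"grip": 1, "dp": [0, 0, -65], "yaw": 0},
  {"grip": 1, "dp": [0, 30, -70], "yaw": 0},
  {"grip": 1, "dp": [0, 70, -70], "yaw": 0},
  {"grip": 1, "dp": [0, 100, -70], "yaw": 0},
  {"grip": 1, "dp": [0, 110, -70], "yaw": 0},
])

```text
time_s: 10.85
tcp_pos: [0.6385, 0.0315, 0.1995]
eef_rot: [180.0, 0.0, -177.1]
contact_force: [0.0, -0.3, 0.7]
gripper_width: 0.0876
```

Run:
```python
from h import *
dp([*W(.045,.055),.13],-177.18)
c=snap('scene','s8');cv2.imwrite('pics/s8z.png',cv2.resize(c['color'][140:260,170:330,::-1],None,fx=5,fy=5,interpolation=cv2.INTER_CUBIC))
```

```text
t 10.85 tcp [0.6385 0.0315 0.1995] rot [ 179.99    0.   -177.05] F [ 0.  -0.3  0.7] w 0.0876 dp [ 0.3 -1.9 69.5] yaw 0.002
```

View pics/s8z.png

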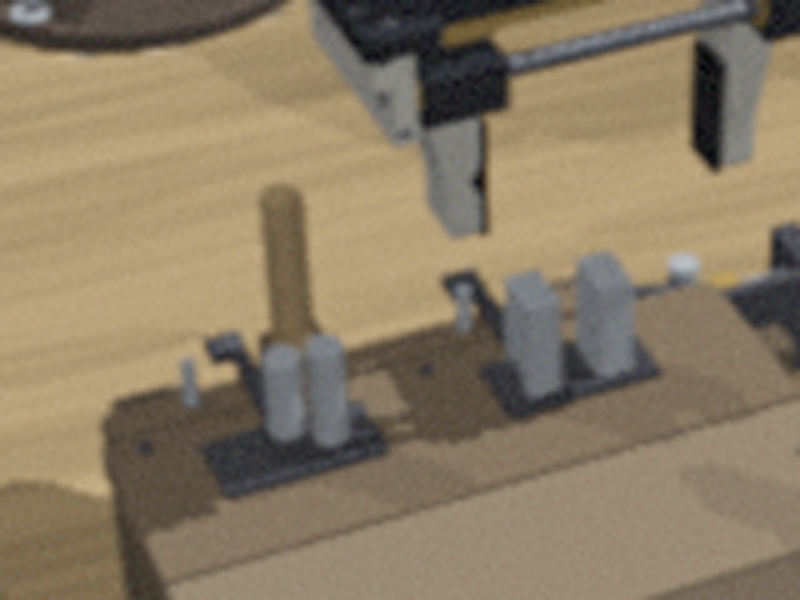

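>>> apply_moves([
  {"grip": 1, "dp": [0, -2, 20], "yaw": 0},
  {"grip": 1, "dp": [0, -2, 45], "yaw": 0},
  {"grip": 1, "dp": [0, -2, 62], "yaw": 0},
  {"grip": 1, "dp": [0, -2, 69], "yaw": 0},
  {"grip": 1, "dp": [0, -2, 69], "yaw": 0},
  {"grip": 1, "dp": [0, -2, 69], "yaw": 0},
])

```text
time_s: 11.65
tcp_pos: [0.6394, 0.0279, 0.1314]
eef_rot: [180.0, 0.1, -177.1]
contact_force: [0.6, 0.5, 0.3]
gripper_width: 0.0873
```

Run:
```python
from h import *
dp([*W(.045,.055),.13],-177.18)
c=snap('scene','s9');cv2.imwrite('pics/s9z.png',cv2.resize(c['color'][140:260,170:330,::-1],None,fx=5,fy=5,interpolation=cv2.INTER_CUBIC))
```

```text
t 11.65 tcp [0.6394 0.0279 0.1314] rot [ 1.7999e+02  7.0000e-02 -1.7714e+02] F [0.6 0.5 0.3] w 0.0873 dp [0.9 1.7 1.4] yaw 0.001
```

View pics/s9z.png

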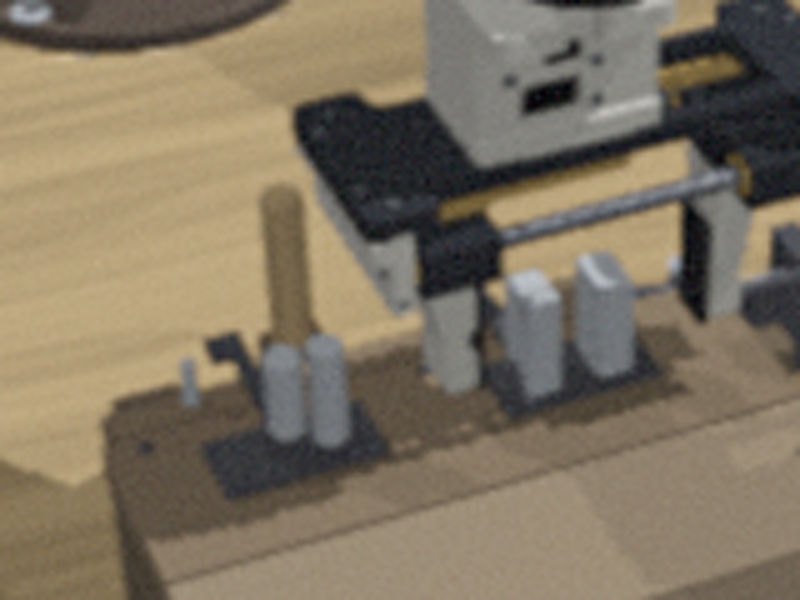

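>>> apply_moves([
  {"grip": 0.3, "dp": [0, 1.5, 1], "yaw": 0},
  {"grip": 0.3, "dp": [0, 1.5, 1], "yaw": 0},
  {"grip": 0.3, "dp": [0, 1.5, 1], "yaw": 0},
  {"grip": 0.3, "dp": [0, 1.5, 1], "yaw": 0},
  {"grip": 0.3, "dp": [0, 1.5, 1], "yaw": 0},
  {"grip": 0.3, "dp": [0, 1.5, 1], "yaw": 0},
  {"grip": 0.3, "dp": [0, 1.5, 1], "yaw": 0},
  {"grip": 0.3, "dp": [0, 1.5, 1], "yaw": 0},
], newtons=25)

```text
time_s: 12.7
tcp_pos: [0.6388, 0.0293, 0.1296]
eef_rot: [-180.0, 0.0, -177.1]
contact_force: [0.7, -3.8, 1.5]
gripper_width: 0.0296
```

Run:
```python
from h import *
dp([*W(.045,.055),.13],-177.18)
c=snap('scene','s10');cv2.imwrite('pics/s10z.png',cv2.resize(c['color'][140:260,170:330,::-1],None,fx=5,fy=5,interpolation=cv2.INTER_CUBIC))
```

```text
t 12.7 tcp [0.6388 0.0293 0.1296] rot [-1.7999e+02  1.0000e-02 -1.7715e+02] F [ 0.7 -3.8  1.5] w 0.0296 dp [ 0.4  0.3 -0.4] yaw 0.001
```

View pics/s10z.png

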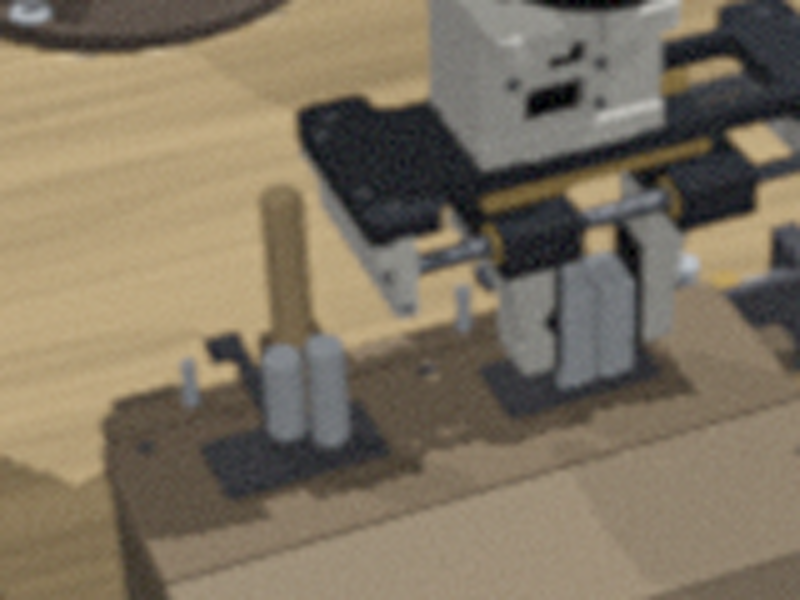

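Run:
```python
from h import *
t=load('top0')
for n,p,z in(('tub corners',(205,252),.05),('tub',(205,208),.05),('tub',(168,250),.05),('sand',(375,238),.032),('sand',(385,282),.032),('jar',(388,181),.085)): print(n,onz(t,*p,z).round(3))
h=W(0,.105);print('hinge',h)
for d in (0,20,35,50,60,70,75,80,85):
    a=np.radians(d);x=-.05*np.cos(a)-.135*np.sin(a);y=.105+.05*np.sin(a)-.135*np.cos(a); print(d,W(x,y).round(4))
s=get_state();print(s['joints'])
dp([*W(-.05,-.03),.2],-177.18)
```

```text
tub corners [0.475 0.19  0.05 ]
tub [0.575 0.194 0.05 ]
tub [0.479 0.274 0.05 ]
sand [ 0.51  -0.198  0.032]
sand [ 0.409 -0.218  0.032]
jar [ 0.633 -0.22   0.085]
hinge [0.59093608 0.07727294]
0 [ 0.5476 -0.06  ]
20 [ 0.5033 -0.0369]
35 [ 0.4767 -0.0104]
50 [0.4579 0.0222]
60 [0.4504 0.0461]
70 [0.4471 0.071 ]
75 [0.4471 0.0836]
80 [0.4482 0.0961]
85 [0.4504 0.1084]
[ 2.00896205e+01  1.97812254e+01 -9.00230506e+00  1.61525712e-02
 -6.12108448e+01 -1.07243986e+02]
t 12.75 tcp [0.6388 0.0293 0.1296] rot [-1.7999e+02  1.0000e-02 -1.7715e+02] F [ 1.3 -3.1  0.9] w 0.0295 dp [ 95.5 -84.7 -70.4] yaw 0.001
```

>>> apply_moves([
  {"grip": 1, "dp": [0, 0, 0], "yaw": 0},
  {"grip": 1, "dp": [0, 0, 0], "yaw": 0},
  {"grip": 1, "dp": [0, 0, 0], "yaw": 0},
  {"grip": 1, "dp": [0, 0, 0], "yaw": 0},
  {"grip": 1, "dp": [0, 0, 0], "yaw": 0},
  {"grip": 1, "dp": [0, 0, -25], "yaw": 0},
  {"grip": 1, "dp": [0, 0, -60], "yaw": 0},
  {"grip": 1, "dp": [0, 0, -90], "yaw": 0},
  {"grip": 1, "dp": [20, -18, -100], "yaw": -0.15},
  {"grip": 1, "dp": [45, -40, -100], "yaw": -0.32},
  {"grip": 1, "dp": [75, -65, -100], "yaw": -0.5},
  {"grip": 1, "dp": [95, -85, -100], "yaw": -0.66},
])

```text
time_s: 14.25
tcp_pos: [0.5468, -0.0611, 0.2297]
eef_rot: [-180.0, 0.0, -139.0]
contact_force: [-0.1, -0.9, 0.5]
gripper_width: 0.0877
```

>>> apply_moves([
  {"grip": 0.75, "dp": [0, 0, 0], "yaw": -0.18},
  {"grip": 0.75, "dp": [0, 0, 0], "yaw": -0.36},
  {"grip": 0.75, "dp": [0, 0, 0], "yaw": -0.54},
  {"grip": 0.75, "dp": [0, 0, 0], "yaw": -0.72},
  {"grip": 0.75, "dp": [0, 0, 0], "yaw": -0.9},
  {"grip": 0.75, "dp": [0, 0, 0], "yaw": -1.08},
  {"grip": 0.75, "dp": [0, 0, 0], "yaw": -1.26},
  {"grip": 0.75, "dp": [0, 0, 0], "yaw": -1.44},
  {"grip": 0.75, "dp": [0, 0, 0], "yaw": -1.62},
  {"grip": 0.75, "dp": [0, 0, 0], "yaw": -1.8},
  {"grip": 0.75, "dp": [0, 0, 0], "yaw": -1.98},
  {"grip": 0.75, "dp": [0, 0, 0], "yaw": -2.16},
])

```text
time_s: 15.75
tcp_pos: [0.548, -0.0602, 0.2295]
eef_rot: [-180.0, -0.0, -15.2]
contact_force: [-0.3, 0.7, -0.3]
gripper_width: 0.0657
```

Run:
```python
from h import *
print(get_state()['joints'])
dp([*W(-.05,-.03),.2],2.82)
```

```text
[ 1.40846374e+01  7.57805923e+00 -1.17519791e+01 -5.68014113e-03
 -7.06589674e+01  6.06823573e+01]
t 15.75 tcp [ 0.548  -0.0602  0.2295] rot [-1.7999e+02 -1.0000e-02 -1.5230e+01] F [-0.3  0.7 -0.3] w 0.0657 dp [-0.4 -0.1 29.5] yaw -0.315
```

>>> apply_moves([
  {"grip": 0.75, "dp": [0, 0, 0], "yaw": -0.16},
  {"grip": 0.75, "dp": [0, 0, 0], "yaw": -0.315},
  {"grip": 0.75, "dp": [0, 0, 15], "yaw": -0.315},
  {"grip": 0.75, "dp": [0, 0, 25], "yaw": -0.315},
  {"grip": 0.75, "dp": [0, 0, 25], "yaw": -0.315},
])

```text
time_s: 16.38
tcp_pos: [0.5472, -0.0604, 0.203]
eef_rot: [180.0, 0.1, 2.4]
contact_force: [-0.7, -0.5, 0.6]
gripper_width: 0.0655
```

Run:
```python
from h import *
dp([*W(-.05,-.03),.122],2.82)
c=snap('scene','s11');cv2.imwrite('pics/s11z.png',cv2.resize(c['color'][100:260,150:350,::-1],None,fx=3.75,fy=3.75,interpolation=cv2.INTER_CUBIC))
c=snap('top','t11');cv2.imwrite('pics/t11z.png',cv2.resize(c['color'][120:280,200:400,::-1],None,fx=3.75,fy=3.75,interpolation=cv2.INTER_CUBIC))
```

```text
t 16.38 tcp [ 0.5472 -0.0604  0.203 ] rot [1.7998e+02 1.4000e-01 2.3600e+00] F [-0.7 -0.5  0.6] w 0.0655 dp [ 0.5 -0.3 81. ] yaw -0.008
```

View pics/s11z.png

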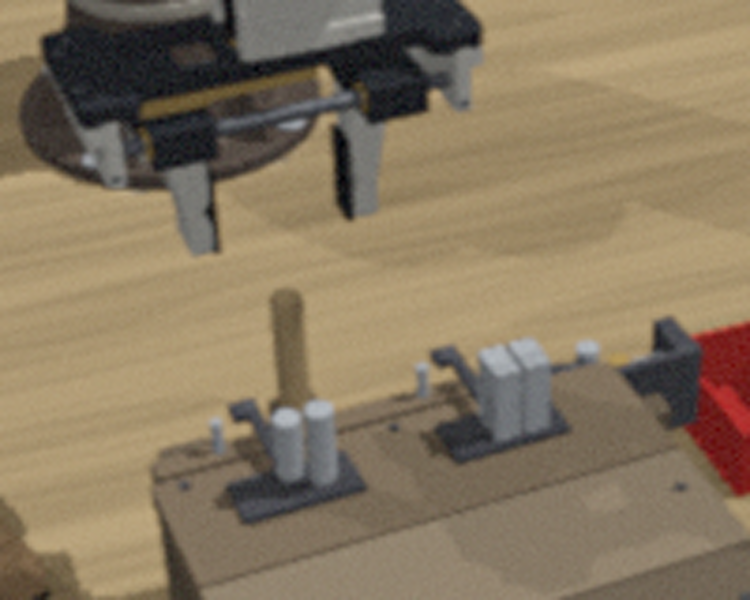

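View pics/t11z.png

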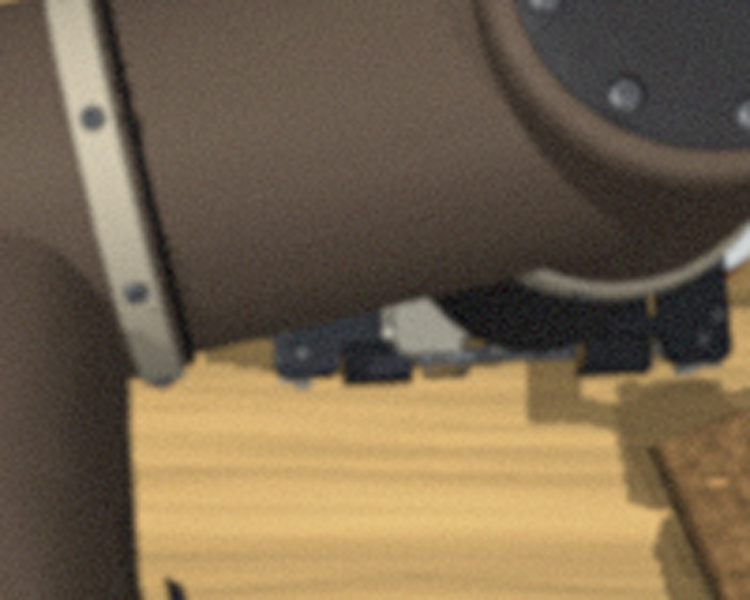

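>>> apply_moves([
  {"grip": 0.75, "dp": [0, 0, 15], "yaw": 0},
  {"grip": 0.75, "dp": [0, 0, 35], "yaw": 0},
  {"grip": 0.75, "dp": [0, 0, 55], "yaw": 0},
  {"grip": 0.75, "dp": [0, 0, 72], "yaw": 0},
  {"grip": 0.75, "dp": [0, 0, 81], "yaw": 0},
  {"grip": 0.75, "dp": [0, 0, 81], "yaw": 0},
  {"grip": 0.75, "dp": [0, 0, 81], "yaw": 0},
])

```text
time_s: 17.35
tcp_pos: [0.5485, -0.0602, 0.124]
eef_rot: [180.0, -0.0, 2.5]
contact_force: [-0.5, 0.4, 0.4]
gripper_width: 0.0655
```

Run:
```python
from h import *
dp([*W(-.05,-.03),.122],2.82)
c=snap('scene','s12');cv2.imwrite('pics/s12z.png',cv2.resize(c['color'][100:260,150:350,::-1],None,fx=3.75,fy=3.75,interpolation=cv2.INTER_CUBIC))
```

```text
t 17.35 tcp [ 0.5485 -0.0602  0.124 ] rot [ 1.80e+02 -5.00e-02  2.48e+00] F [-0.5  0.4  0.4] w 0.0655 dp [-0.8 -0.2  2. ] yaw -0.006
```

View pics/s12z.png

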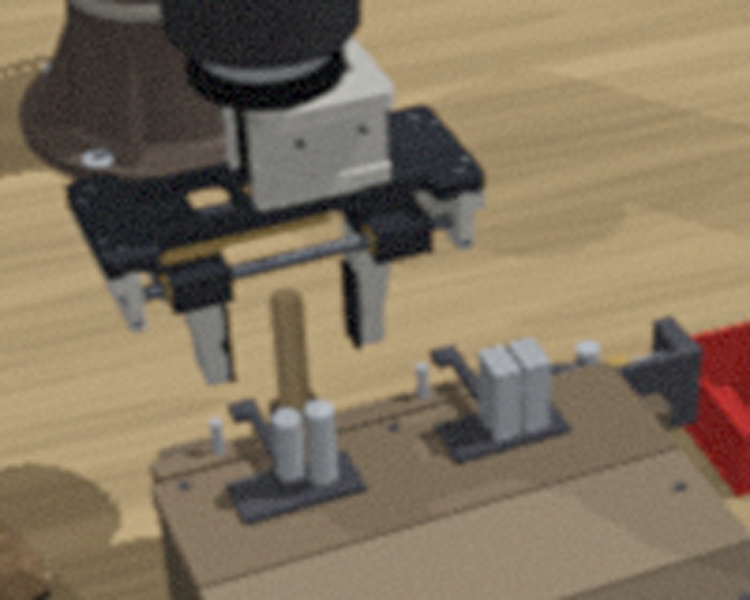

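>>> apply_moves([
  {"grip": 0.1, "dp": [0, 0, 1], "yaw": 0},
  {"grip": 0.1, "dp": [0, 0, 1], "yaw": 0},
  {"grip": 0.1, "dp": [0, 0, 1], "yaw": 0},
  {"grip": 0.1, "dp": [0, 0, 1], "yaw": 0},
  {"grip": 0.1, "dp": [0, 0, 1], "yaw": 0},
  {"grip": 0.1, "dp": [0, 0, 1], "yaw": 0},
  {"grip": 0.1, "dp": [0, 0, 1], "yaw": 0},
], newtons=45)

```text
time_s: 18.27
tcp_pos: [0.548, -0.0599, 0.1225]
eef_rot: [-180.0, -0.0, 2.5]
contact_force: [-0.7, 2.6, 0.1]
gripper_width: 0.0175
```

Run:
```python
from h import *
dp([*W(-.05,-.03),.123],2.82)
s=get_state(); o=s['tcp_pos'][:2];y0=s['eef_rot'][2]
h=W(0,.105);print('r',np.linalg.norm(o-h))
R=Ro.from_euler('xyz',[180,0,y0],degrees=True).as_matrix()
for d in range(0,86,4):
    a=-np.radians(d);M=np.array([[np.cos(a),-np.sin(a)],[np.sin(a),np.cos(a)]])
    q=h+M@(o-h)-o; print(d,round(np.radians(d),3),(R.T@np.array([*q,0])*1000).round(1))
```

```text
t 18.27 tcp [ 0.548  -0.0599  0.1225] rot [-179.98   -0.      2.48] F [-0.7  2.6  0.1] w 0.0175 dp [-0.4  0.1 -0.5] yaw -0.006
r 0.14372552443886108
0 0.0 [0. 0. 0.]
4 0.07 [-9.3 -3.7 -0. ]
8 0.14 [-18.3  -8.1  -0. ]
12 0.209 [-27.  -13.1  -0. ]
16 0.279 [-35.4 -18.7  -0. ]
20 0.349 [-43.3 -24.8  -0. ]
24 0.419 [-50.8 -31.5  -0. ]
28 0.489 [-57.8 -38.7  -0. ]
32 0.559 [-64.2 -46.4  -0. ]
36 0.628 [-70.1 -54.5  -0. ]
40 0.698 [-75.5 -63.   -0. ]
44 0.768 [-80.2 -71.8  -0. ]
48 0.838 [-84.3 -81.   -0. ]
52 0.908 [-87.8 -90.4  -0. ]
56 0.977 [ -90.6 -100.1   -0. ]
60 1.047 [ -92.7 -109.9   -0. ]
64 1.117 [ -94.1 -119.8   -0. ]
68 1.187 [ -94.8 -129.8   -0. ]
72 1.257 [ -94.8 -139.8   -0. ]
76 1.326 [ -94.2 -149.8   -0. ]
80 1.396 [ -92.8 -159.8   -0. ]
84 1.466 [ -90.7 -169.6   -0. ]
```

>>> apply_moves([
  {"grip": 0.1, "dp": [-4.7, -1.8, 0], "yaw": 0.035},
  {"grip": 0.1, "dp": [-9.3, -3.7, 0], "yaw": 0.07},
  {"grip": 0.1, "dp": [-13.8, -5.8, 0], "yaw": 0.105},
  {"grip": 0.1, "dp": [-18.3, -8.1, 0], "yaw": 0.14},
  {"grip": 0.1, "dp": [-22.7, -10.5, 0], "yaw": 0.174},
  {"grip": 0.1, "dp": [-27, -13.1, 0], "yaw": 0.209},
  {"grip": 0.1, "dp": [-27, -13.1, 0], "yaw": 0.209},
])

```text
time_s: 19.15
tcp_pos: [0.5207, -0.0481, 0.1225]
eef_rot: [-180.0, -0.0, -9.5]
contact_force: [1.8, 0.9, -2.5]
gripper_width: 0.0172
```

```bash
cat > arc.py <<'E'
from h import *
import sys
s=get_state(); o=s['tcp_pos'][:2];y0=s['eef_rot'][2];h=W(0,.105)
v=o-h; b=np.array([.548,-.0599])-h
ang=np.degrees(np.arctan2(b[0]*v[1]-b[1]*v[0],b@v));print('t',s['time_s'],'gate?',-ang,'r',np.linalg.norm(v).round(4),'yaw',y0.round(2),'z',s['tcp_pos'][2].round(4),'F',s['contact_force'].round(1),'M',s['moment'].round(2),'w',s['gripper_width'].round(4))
R=Ro.from_euler('xyz',[180,0,y0],degrees=True).as_matrix()
g=-ang
for d in [float(a) for a in sys.argv[1:]]:
    a=-np.radians(d);M=np.array([[np.cos(a),-np.sin(a)],[np.sin(a),np.cos(a)]])
    q=h+M@b*.1438/np.linalg.norm(b)-o; print(d,'yaw',round(np.radians(d-(2.48-y0)),3),(R.T@np.array([*q,0])*1000).round(1))
E
python3 arc.py 12 16 20 24 28 32 36 40 44 48 52 56
python3 - <<'E'
from h import *
c=snap('scene','s13');cv2.imwrite('pics/s13z.png',cv2.resize(c['color'][100:260,150:350,::-1],None,fx=3.75,fy=3.75,interpolation=cv2.INTER_CUBIC))
E
```

```text
Traceback (most recent call last):
  File "arc.py", line 5, in <module>
    ang=np.degrees(np.arctan2(b[0]*v[1]-b[1]*v[0],b@v));print('t',s['time_s'],'gate?',-ang,'r',np.linalg.norm(v).round(4),'yaw',y0.round(2),'z',s['tcp_pos'][2].round(4),'F',s['contact_force'].round(1),'M',s['moment'].round(2),'w',s['gripper_width'].round(4))
                                                                                                                                                                                                                                      ^^^^^^^^^^^^^^^^^^^^^^^^
AttributeError: 'float' object has no attribute 'round'
```

View pics/s13z.png

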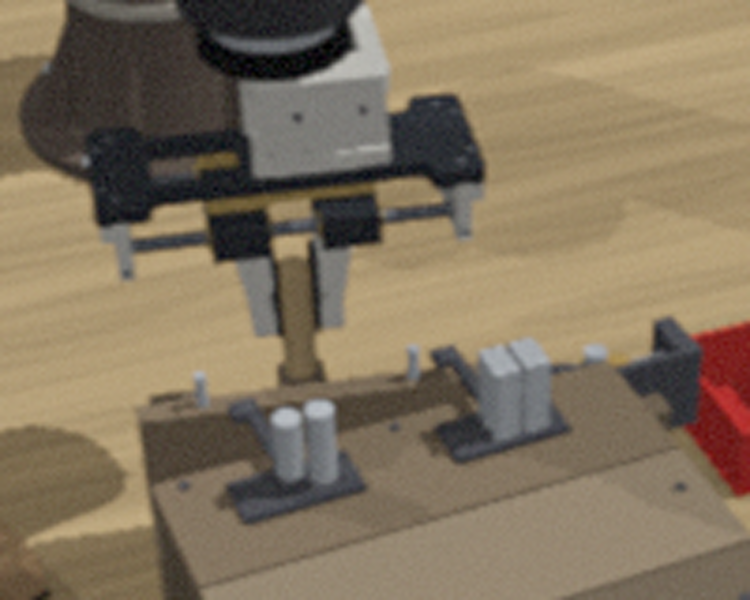

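The gate is opening with the peg held between the fingers (295,300); catches remain shut.

```bash
sed -i "s/s\['gripper_width'\].round(4)/round(s['gripper_width'],4)/" arc.py; python3 arc.py 15 18 21 24 27 30 33 36 39 42 45
```

```text
t 19.2 gate? 11.806314092639056 r 0.1437 yaw -9.44 z 0.1224 F [ 2.   1.1 -2.4] M [ 0.5  -0.49  0.01] w 0.0169
15.0 yaw 0.054 [-7.5 -2.8 -0. ]
18.0 yaw 0.106 [-14.4  -5.9  -0. ]
21.0 yaw 0.158 [-21.   -9.4  -0. ]
24.0 yaw 0.211 [-27.5 -13.2  -0. ]
27.0 yaw 0.263 [-33.8 -17.4  -0. ]
30.0 yaw 0.316 [-39.9 -21.8  -0. ]
33.0 yaw 0.368 [-45.7 -26.6  -0. ]
36.0 yaw 0.42 [-51.2 -31.7  -0. ]
39.0 yaw 0.473 [-56.5 -37.1  -0. ]
42.0 yaw 0.525 [-61.5 -42.7  -0. ]
45.0 yaw 0.577 [-66.2 -48.6  -0. ]
```

>>> apply_moves([
  {"grip": 0.1, "dp": [-7.5, -2.8, 0], "yaw": 0.054},
  {"grip": 0.1, "dp": [-14.4, -5.9, 0], "yaw": 0.106},
  {"grip": 0.1, "dp": [-21, -9.4, 0], "yaw": 0.158},
  {"grip": 0.1, "dp": [-27.5, -13.2, 0], "yaw": 0.211},
  {"grip": 0.1, "dp": [-33.8, -17.4, 0], "yaw": 0.263},
  {"grip": 0.1, "dp": [-39.9, -21.8, 0], "yaw": 0.316},
  {"grip": 0.1, "dp": [-45.7, -26.6, 0], "yaw": 0.368},
  {"grip": 0.1, "dp": [-51.2, -31.7, 0], "yaw": 0.42},
  {"grip": 0.1, "dp": [-56.5, -37.1, 0], "yaw": 0.473},
  {"grip": 0.1, "dp": [-61.5, -42.7, 0], "yaw": 0.525},
  {"grip": 0.1, "dp": [-66.2, -48.6, 0], "yaw": 0.577},
])

```text
time_s: 20.58
tcp_pos: [0.4639, 0.0104, 0.1224]
eef_rot: [-180.0, -0.1, -42.6]
contact_force: [5.3, -0.1, -4.0]
gripper_width: 0.0173
```

```bash
python3 arc.py 48 51 54 57 60 63 66 69 72 75 78 80; python3 -c "
from h import *
print(get_state()['joints'])"
```

```text
t 20.575 gate? 44.849348664656624 r 0.1436 yaw -42.61 z 0.1224 F [ 5.3 -0.1 -4. ] M [-0.23 -1.47  0.03] w 0.0173
48.0 yaw 0.051 [-7.4 -2.7 -0. ]
51.0 yaw 0.103 [-14.3  -5.8  -0. ]
54.0 yaw 0.156 [-21.   -9.2  -0. ]
57.0 yaw 0.208 [-27.5 -13.   -0. ]
60.0 yaw 0.26 [-33.8 -17.1  -0. ]
63.0 yaw 0.313 [-39.9 -21.6  -0. ]
66.0 yaw 0.365 [-45.7 -26.3  -0. ]
69.0 yaw 0.417 [-51.3 -31.4  -0. ]
72.0 yaw 0.47 [-56.6 -36.8  -0. ]
75.0 yaw 0.522 [-61.6 -42.4  -0. ]
78.0 yaw 0.574 [-66.3 -48.3  -0. ]
80.0 yaw 0.609 [-69.2 -52.3  -0. ]
[ 25.74232635   3.93601276 -30.85932485   0.05673525 -55.17101866
  21.61501652]
```

>>> apply_moves([
  {"grip": 0.1, "dp": [-7.4, -2.7, 0], "yaw": 0.051},
  {"grip": 0.1, "dp": [-14.3, -5.8, 0], "yaw": 0.103},
  {"grip": 0.1, "dp": [-21, -9.2, 0], "yaw": 0.156},
  {"grip": 0.1, "dp": [-27.5, -13, 0], "yaw": 0.208},
  {"grip": 0.1, "dp": [-33.8, -17.1, 0], "yaw": 0.26},
  {"grip": 0.1, "dp": [-39.9, -21.6, 0], "yaw": 0.313},
  {"grip": 0.1, "dp": [-45.7, -26.3, 0], "yaw": 0.365},
  {"grip": 0.1, "dp": [-51.3, -31.4, 0], "yaw": 0.417},
  {"grip": 0.1, "dp": [-56.6, -36.8, 0], "yaw": 0.47},
  {"grip": 0.1, "dp": [-61.6, -42.4, 0], "yaw": 0.522},
  {"grip": 0.1, "dp": [-66.3, -48.3, 0], "yaw": 0.574},
  {"grip": 0.1, "dp": [-66.3, -48.3, 0], "yaw": 0.574},
])

```text
time_s: 22.08
tcp_pos: [0.4481, 0.0905, 0.1224]
eef_rot: [-180.0, -0.1, -75.4]
contact_force: [7.7, -4.9, -5.1]
gripper_width: 0.0171
```

```bash
python3 arc.py 80 81 82
python3 - <<'E'
from h import *
c=snap('scene','s14');cv2.imwrite('pics/s14z.png',cv2.resize(c['color'][100:300,120:400,::-1],None,fx=2.8,fy=2.8,interpolation=cv2.INTER_CUBIC))
c=snap('top','t14')
E
```

```text
t 22.075 gate? 77.90857848196707 r 0.1435 yaw -75.41 z 0.1224 F [ 7.7 -4.9 -5.1] M [-1.55 -2.44  0.05] w 0.0171
80.0 yaw 0.037 [-5.  -1.6 -0. ]
81.0 yaw 0.054 [-7.3 -2.5 -0. ]
82.0 yaw 0.072 [-9.6 -3.5 -0. ]
```

View pics/s14z.png

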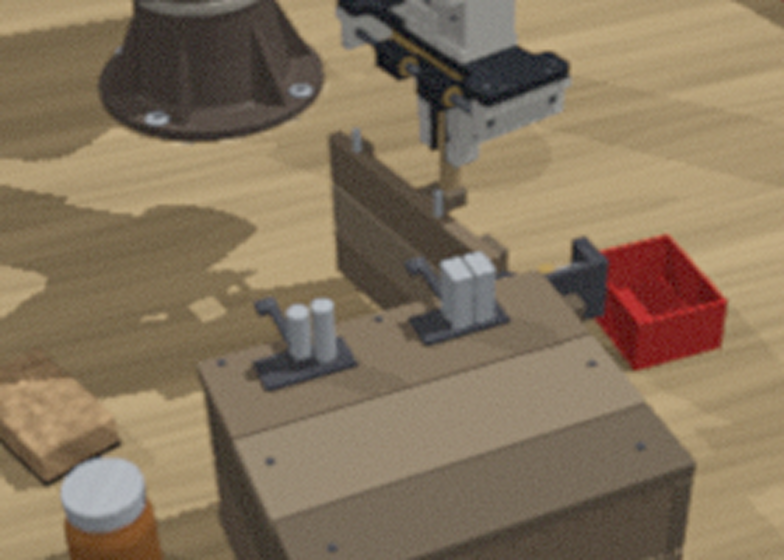

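View pics/t14.png

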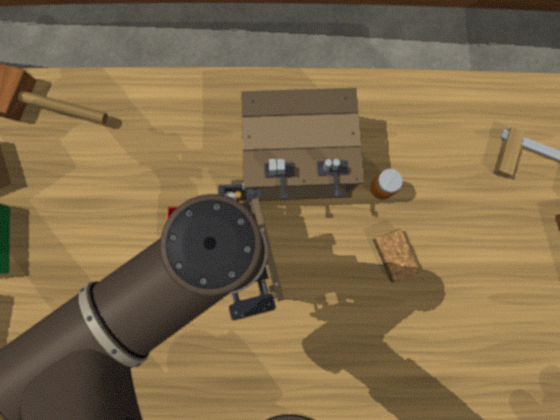

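Run:
```python
from h import *
s=load('s14')
a=onz(s,120+358/2.8,100+131/2.8,.168);b=onz(s,120+437/2.8,100+192/2.8,.168);d=a-b
yw=np.degrees(np.arctan2(d[1],d[0]));print(a,b,'gate dir',yw,'open deg', (-90+2.82)-yw if yw<0 else (-87.18-yw)+360)
print(get_state()['time_s'])
```

```text
[0.41239401 0.02798263 0.168     ] [0.51431865 0.05474969 0.168     ] gate dir -165.28546552523883 open deg 78.10546552523883
22.175
```

>>> apply_moves([
  {"grip": 0.1, "dp": [0, 0, 0], "yaw": 0},
  {"grip": 0.1, "dp": [0, 0, 0], "yaw": 0},
  {"grip": 0.1, "dp": [0, 0, 0], "yaw": 0},
  {"grip": 0.1, "dp": [0, 0, 0], "yaw": 0},
])

```text
time_s: 22.68
tcp_pos: [0.448, 0.0901, 0.1225]
eef_rot: [-180.0, -0.1, -75.4]
contact_force: [7.1, -3.7, -6.1]
gripper_width: 0.0172
```

```bash
python3 arc.py
```

```text
t 22.675 gate? 77.75630835331421 r 0.1435 yaw -75.39 z 0.1225 F [ 7.1 -3.7 -6.1] M [-1.34 -2.33  0.01] w 0.0172
```

Steady at about 78°, and the picture agrees with the arm reading. Handing in.

```bash
python3 -c "
from plant import close_job
print(close_job())"
```

```text
the job is handed in; nothing more can be done
None
```

The gate stands open at about 78° and the gripper is still holding its peg with 45 N. I handed the job in at 22.7 s.

I squeezed the round catch shut first and then the square one, each at 25 N. After that I gripped the peg and swung the gate out past its click-stop.

**Last checks**
- **Gate angle:** 77.8° from the arm's position on the arc about the hinge, and 78.1° from the gate pins in the picture. It did not drift over the last half second.
- **Grip:** the finger opening stayed at 17.2 mm on the 18 mm peg.
- **Forces:** about 10 N at the wrist at the end, and no reading above that during the job.
- **Catches:** the fingers closed to 29.1 mm on the round one and 29.6 mm on the square one, where shut is 30 mm. The last pictures show both still shut with their hooks off the pins.
- **Bystanders:** the jar and sanding block are where they started in the top view. The arm partly hid the tub there; the scene view shows it beside the crate as before, and nothing passed near it. I did not re-measure any of the three.

**One thing disagreed:** in the pictures the fingertips sat about 33 mm higher than the reported TCP height. I made a test close at the reported height, and the fingers met only air above the dowels. I lowered all three grasps by that amount, and each then seated.

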